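Snap the flask lid home and pull-test it

ROBOT

A 7-joint arm with a two-finger parallel gripper is mounted at the origin on the work surface. World frame = base frame: x ahead of the robot, y to its left, z up, the work surface at z = 0. Lengths are in mm, angles in rad, forces in N, time in s.
With the tool pointing down it reaches from about 400 to 925 mm from the base axis. Payload 5.6 kg.
Tool frame: the origin (TCP) lies at the very end of the fingers, on their centre line; the grasp point (between the pads) lies 19 mm behind it; z points along the fingers, y is the line along which they close (so a half turn about z gives the same grasp; the last joint's range is limited). The gripper opens to 85 mm and grips with 20 to 120 N. Pads are 22 mm wide; open, the fingers measure 114 mm over their backs; the gripper's body (76 mm by 85 mm) begins 54 mm behind the grasp point. The pads swing forward as they close: fully open they stand 13 mm farther back than shut.
Start: joints at [-1.276, 0.468, -0.012, 1.603, 0.006, 1.071, -0.056], TCP at [215.458, 613.259, 231.29] pointing down, gripper open.
Joint ranges: [-2.53, 2.53], [-0.31, 2.02], [-1.57, 1.55], [0.28, 2.44], [-1.29, 4.43], [0.15, 1.84], [-2.92, 2.92]. Speed limits (rad/s): [2.57, 2.57, 3.14, 3.14, 3.14, 3.14, 3.14].

INTERFACE

Orientations are given as a rotation vector (axis times angle).
In Python, from rig import r, viewer gives the robot as it stands. The module is installed in compiled form; this text tells all that it offers.
- The arm moves only by the shell command python3 -m pendant 'ROWS' [OPENING] [FORCE]. ROWS is JSON, a list of rows, each a list of 2 entries, a list of its own where there are three numbers: the shift along the world's x, y, z in m, then the turn about the world's z in rad. A call has 1 to 20 rows; each row shifts and turns the commanded pose from where the row before left it; what a row does not reach is not made up. A row lasts 1/12 s, in which the tool goes at most 41.7 mm and 7.16 degrees, less where a joint would pass 70% of its speed; a pose out of reach is approached as far as the arm can. A call with a gripper value outside its range is refused whole. OPENING is the gripper command: -1 is fully open, 1 is shut, values between are in proportion, set as the call begins (- or left out, the last holds). The fingers move at their own pace and stop on an object; FORCE is the grip in N (left out, the last holds). Time passes only in rows, so rows that do not move let the fingers close. It gives the time, the measured TCP pose, the force, the opening and the grip force at its end, in the units of the state.
- r.get_state(): the state, without advancing time (a new reading comes with each control period).
- viewer.capture(name): name is "side" or "top" or "wrist"; returns a dict with "frame" (420x560x3 uint8, blue, green, red), "z_map" (420x560 float32, mm along the optical axis (not along the pixel's ray), 0 where there is no reading), "K" (3x3 intrinsics, pixels), "world_to_cam" (4x4, takes a point from world to camera coordinates). Camera axes: x right, y down, z forward; pixel columns grow to the right and rows downward; lengths in mm; the calibration is good to about 2 mm. The wrist camera is an equidistant fisheye: a pixel r from the principal point sees the ray r / f radians off the axis. A picture is of the moment at which its call begins.
- r.job_done(): hands the job in; it is judged then, once.
The state is a dict: "clock": time; "q": joint angles; "qvel": joint speeds; "joint_efforts": joint torques, N m; "ee_pos": TCP position; "tool_rot": TCP orientation; "force": force on the tool from outside, world axes, zero at the start; "moment": the same for the moment, N m; "width": finger opening in mm; "gripper_force": force on a finger pad.
Only numpy, scipy, OpenCV 4.12 (cv2) and the standard library are available. Lean on these libraries where they do the work, as an engineer would, in place of code of your own. Each camera call takes 0.05 s, during which the arm holds its last target. There are 200 camera calls.

TASK

Press the silicone lid gently into the open neck of the maroon flask until it snaps fully home. Then, still holding its grip bar, prove that the snap holds: pull straight up with slowly rising force to about 10 N, keep that up for about a second, and stop there, well short of popping the lid out again. Ease off and let go with the lid still fully home, and leave everything else on the trolley where it stands.

Things in the scene. Friction and masses are not known exactly. Their poses are not given: they have to be found in the camera images.
- lid: Grey hard silicone lid, 90 g, standing on its plug. Origin: centre of the plug's foot, z up. Above the foot: taper, radius 17 to 22.2 mm (bead at 16-17 mm); 45 deg back to a groove, radius 19 mm (20.2-28 mm); flange, radius 31 mm (28-34 mm); upright grip bar (34-64 mm), 44 mm long along own x, 14 mm thick along own y: pinch it across the 14 mm. Mass and friction vary a little.
- lid_seat (a point): Point on the lid's axis in the plane of the flange's underside, 28 mm above the lid's origin. It coincides with flask_mouth when the lid is fully home.
- lid_grip (a point): Centre of the top of the lid's grip bar, 64 mm above the lid's origin.
- flask: Fixed push-button vacuum flask, maroon plastic, body 150 mm across, deck at 165 mm. Origin: centre of its underside; its x points from the black push button (44 mm across, 40 mm from the axis on the -x side, top at 179 mm) and spout towards the open filler neck. A folded carrying handle reaches 103 mm from the axis on +x at 112 mm height.
- flask_mouth (a point): Centre of the mouth of the flask's filler neck, in the plane of its rim: 25 mm along the flask's +x from its axis, 200 mm above the trolley top. Round hole of radius 24.2 mm (2 mm more than the lid's bead), 35 mm deep; outer radius 33 mm. The lid may sit in it at any yaw.
- jar_lid: Bystander: loose round steel jar lid, 70 mm across, 32 mm tall, with a small round knob. Origin: centre of its underside.
- tumbler: Bystander: glass tumbler, 68 mm across, 105 mm tall. Origin: centre of its underside.
- mug_a: Bystander: white ceramic mug, 82 mm across, 95 mm tall, handle on its own +y. Origin: centre of its underside.
- mug_b: Bystander: the other white mug, the same size, at the far side.
- spoon: Bystander: steel spoon 140 mm long lying flat beside the flask.
- snap (a joint): Rise of the snap ring in the neck (m): 0.05 mm per N of upward pull, too little to see. It carries four sprung noses 6.4 mm below the rim. Going in, they resist with about 9 N (sideways too if off centre), then give way; the flange meets the rim and stops firmly. Home, the lid is loose by 0.4 mm; pulled further it rises 0.05-0.25 mm per N and pops out at 18 to 25 N. Let go before, it springs back.
There are look-alikes about, which are no part of the job. Several things have the shape of the lid; the one meant has the colours described above.

How it is judged:
By the outcome, as a careful person would: the job done as asked, in the order asked, and still so for the second after the job is handed in, with the robot touching nothing.
It also fails if it takes over 64 s, if anything falls off the work surface, if the arm or the gripper's body presses on something with over 40 N, if the wrist force passes 120 N, or if a joint passes its speed limit or range.

## Working session

There is one attempt and no reset: what is moved stays moved. The work goes in short steps, Python scripts to look and compute and a shell command to move; the robot and the scene stay as the last step left them, time stands still between calls to the robot, and variables do not carry over. Pictures are saved under pics/ and viewed, at most 10 in all, crops included, and the job is handed in when it is done.

```bash
mkdir -p pics; cat > h.py <<'E'
import numpy as np, cv2
from rig import r, viewer
def px2w(c,u,v,z=None):
    K=c["K"];T=np.linalg.inv(c["world_to_cam"])
    d=np.array([(u-K[0,2])/K[0,0],(v-K[1,2])/K[1,1],1.])
    R=T[:3,:3];o=T[:3,3]
    if z is None: s=float(c["z_map"][int(round(v)),int(round(u))])
    else: s=(z-o[2])/(R@d)[2]
    return o+R@d*s
E
python3 - <<'E'
from h import *
s=r.get_state(); print(s)
for n in("top","side"):
    c=viewer.capture(n); np.savez(f"{n}.npz",**c); cv2.imwrite(f"pics/{n}0.png",c["frame"]); print(n,c["K"],c["world_to_cam"].round(3))
E
```

```text
{'clock': 0.0, 'q': array([-1.27599913,  0.46839804, -0.01160235,  1.60363674,  0.00600192,
        1.07139112, -0.0563049 ]), 'qvel': array([ 0.0013204 , -0.00068613, -0.00062437, -0.00123692,  0.00057544,
        0.00017562,  0.00150201]), 'joint_efforts': array([ 5.31542810e-06, -5.32385910e+01,  2.19546474e-02, -2.51302797e+01,
        1.15024665e-02,  7.64889788e-03,  5.91398998e-05]), 'ee_pos': array([215.29525105, 612.71194104, 230.3193567 ]), 'tool_rot': array([-5.28167316e-01, -3.09669613e+00,  2.81177299e-03]), 'force': array([0.20707244, 0.63087455, 0.6944841 ]), 'moment': array([ 0.0094039 , -0.03632774, -0.0326258 ]), 'gripper_force': 0.0, 'width': 85.55977915145745}
top [[451.8565058    0.         274.42306658]
 [  0.         451.8565058  203.91788866]
 [  0.           0.           1.        ]] [[ 6.200000e-02 -9.980000e-01 -2.000000e-03  1.168500e+01]
 [-9.750000e-01 -6.000000e-02 -2.120000e-01  5.507270e+02]
 [ 2.120000e-01  1.500000e-02 -9.770000e-01  1.169018e+03]
 [ 0.000000e+00  0.000000e+00  0.000000e+00  1.000000e+00]]
side [[433.9221234    0.         279.72092292]
 [  0.         433.9221234  209.35103684]
 [  0.           0.           1.        ]] [[ 8.39000e-01 -5.44000e-01  6.00000e-03 -4.18593e+02]
 [-2.90000e-01 -4.57000e-01 -8.41000e-01  2.56937e+02]
 [ 4.60000e-01  7.04000e-01 -5.41000e-01  7.76272e+02]
 [ 0.00000e+00  0.00000e+00  0.00000e+00  1.00000e+00]]
```

View pics/top0.png

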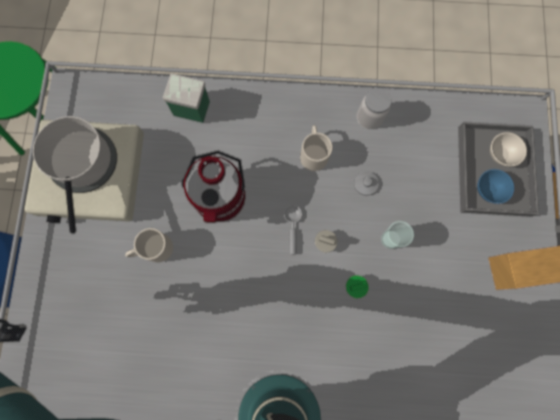

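View pics/side0.png

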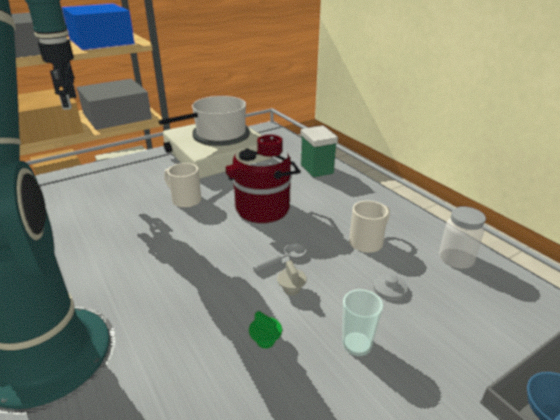

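The lid look-alikes in the top view are the pale one at (326,241), the green one at (357,287), the round steel jar lid at (368,182) and the grey-capped jar at (375,105). I'll check the colours in a close crop.

```bash
python3 - <<'E'
from h import *
t=np.load("top.npz");s=np.load("side.npz")
a=cv2.resize(t["frame"][155:305,275:425],(600,600),interpolation=cv2.INTER_CUBIC)
cv2.imwrite("pics/cropt.png",a)
b=cv2.resize(s["frame"][235:355,240:420],(780,520),interpolation=cv2.INTER_CUBIC)
cv2.imwrite("pics/crops.png",b)
n=cv2.resize(t["frame"][140:230,170:260],(600,600),interpolation=cv2.INTER_CUBIC)
cv2.imwrite("pics/cropn.png",n)
for u,v in[(326,241),(324,238),(332,238),(357,287),(368,182),(211,170),(300,200)]: print(u,v,px2w(t,u,v).round(1),t["frame"][v,u])
E
```

```text
326 241 [455.7 -97.7  63.3] [121 132 137]
324 238 [462.9 -91.8  66.5] [127 139 144]
332 238 [ 464.9 -113.5   62.2] [ 93 101 105]
357 287 [ 340.2 -182.3   66.3] [40 87 25]
368 182 [ 633.8 -212.4   32.3] [133 134 135]
211 170 [602.1 208.1 169.9] [92 92 93]
300 200 [576.9 -25.6   3.4] [89 89 90]
```

View pics/cropt.png

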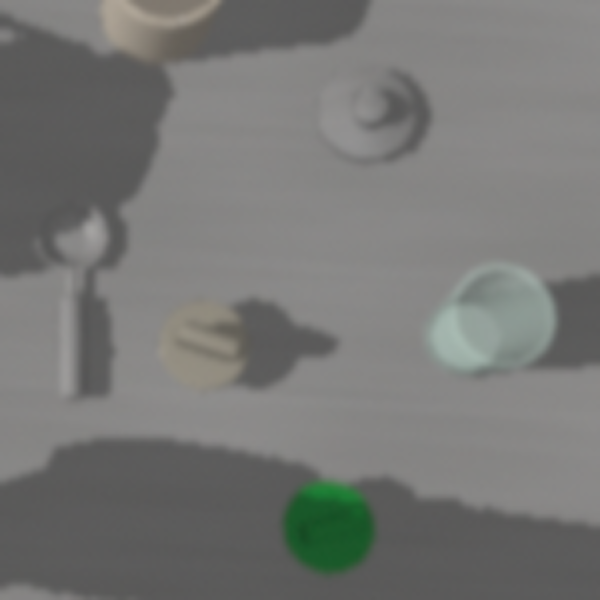

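View pics/crops.png

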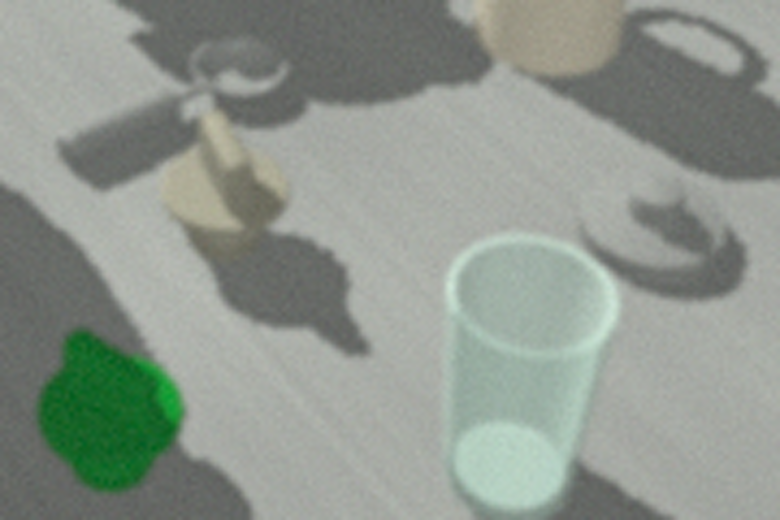

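View pics/cropn.png

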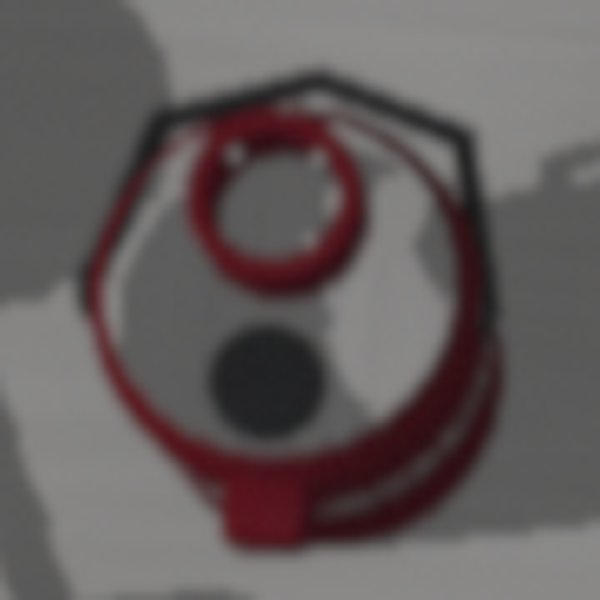

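```bash
cat >> h.py <<'E'
def cloud(c):
    K=c["K"];T=np.linalg.inv(c["world_to_cam"]);z=c["z_map"]
    v,u=np.nonzero(z>0);s=z[v,u]
    P=np.c_[(u-K[0,2])/K[0,0]*s,(v-K[1,2])/K[1,1]*s,s]
    return P@T[:3,:3].T+T[:3,3],u,v
def near(P,x,y,R,z0,z1): return (np.hypot(P[:,0]-x,P[:,1]-y)<R)&(P[:,2]>z0)&(P[:,2]<z1)
def circ(p):
    A=np.c_[2*p[:,:2],np.ones(len(p))];s=np.linalg.lstsq(A,(p[:,:2]**2).sum(1),rcond=None)[0]
    return s[0],s[1],np.sqrt(s[2]+s[0]**2+s[1]**2)
E
python3 - <<'E'
from h import *
t=np.load("top.npz");s=np.load("side.npz")
for n,c in(("top",t),("side",s)):
    P,u,v=cloud(c)
    m=near(P,457,-100,45,54,72);b=P[m]
    print(n,"bar",m.sum(),b.mean(0).round(1),b[:,2].max(),cv2.minAreaRect(b[:,:2].astype(np.float32)))
    w,V=np.linalg.eigh(np.cov(b[:,:2].T));print(np.degrees(np.arctan2(V[1,1],V[0,1])),np.sqrt(w*12))
    m=near(P,457,-100,45,26,40);f=P[m]
    (cx,cy),R=cv2.minEnclosingCircle(f[:,:2].astype(np.float32));print("flange",cx,cy,R,np.median(f[:,2]))
    m=near(P,605,208,80,190,215);q=P[m]
    (cx,cy),R=cv2.minEnclosingCircle(q[:,:2].astype(np.float32));print("rim",m.sum(),cx,cy,R,np.median(q[:,2]),circ(q))
    e=cv2.fitEllipse(cv2.convexHull(np.c_[u[m],v[m]].astype(np.float32)));print(e,px2w(c,*e[0],z=200).round(1))
# ring ellipses read off crops: neck crop scale 6.667 origin (170,140)
for p in [(278,201),(278,205),(275,197)]: print(px2w(t,170+p[0]/6.667-.5,140+p[1]/6.667-.5,200).round(1))
print("button",px2w(t,170+267/6.667-.5,140+381/6.667-.5,179))
for p in[(178,328),(192,318),(240,345),(240,360),(182,343)]: print(px2w(t,275+p[0]/4-.5,155+p[1]/4-.5,64).round(1))
print("flangec",px2w(t,275+204/4-.5,155+346/4-.5,34))
P,u,v=cloud(t);
for nm,x,y in(("spoon",560,-30),):
    m=near(P,520,-30,75,4,30);b=P[m];print(nm,b[:,:3].min(0),b.max(0))
E
```

```text
top bar 92 [460.9 -99.2  63.9] 69.84923789258005 ((461.7720031738281, -99.66354370117188), (43.50606918334961, 14.463833808898926), 76.31854248046875)
75.2072022200507 [14.56187814 43.23271393]
flange 461.04925537109375 -100.08763885498047 30.93575668334961 35.08149087128527
rim 318 597.0872802734375 204.9131622314453 33.51443862915039 200.80821908590042 (np.float64(596.6376212177057), np.float64(203.8498905564553), np.float64(28.53961556496993))
((210.79910278320312, 168.7920684814453), (26.757951736450195, 26.927879333496094), 104.57411193847656) [596.5 203.9 200. ]
side bar 123 [ 458.6 -105.1   61.2] 65.15150633236533 ((460.2818603515625, -103.46322631835938), (44.214866638183594, 14.145234107971191), 75.72161865234375)
77.13935102430028 [13.59564729 44.74085426]
flange 459.8595886230469 -100.8038330078125 32.79232406616211 32.8573703588973
rim 238 596.8145141601562 203.24169921875 35.272483825683594 196.57887363513285 (np.float64(596.7251180563436), np.float64(201.09762283189525), np.float64(28.641711309462472))
((269.3162536621094, 140.75025939941406), (13.857855796813965, 27.03302764892578), 89.97942352294922) [590.5 191.  200. ]
[594.4 202.7 200. ]
[592.8 202.6 200. ]
[595.8 203.9 200. ]
button [531.4415748  203.91446418 179.        ]
[466.5 -78.6  64. ]
[473.8 -87.6  64. ]
[ 457.7 -120.2   64. ]
[ 447.7 -120.5   64. ]
[456.6 -81.6  64. ]
flangec [459.71692006 -99.42000721  34.        ]
spoon [ 445.9335535  -101.80532182    4.00335577] [594.23045654  44.51916209  29.98597079]
```

The target is the warm-grey lid at top pixel (326,241). Both views put it near (461,-100), with the bar about 76° from x. The green lid at (357,287) is the look-alike. The flask mouth is at about (597,203.5,200), and sizes and heights match the description.

```bash
python3 -m pendant '[[[0.0123,-0.0242,0],-0.049],[[0.0123,-0.0242,0],-0.049],[[0.0123,-0.0242,0],-0.049],[[0.0123,-0.0242,0],-0.049],[[0.0123,-0.0242,0],-0.049],[[0.0123,-0.0242,0],-0.049],[[0.0123,-0.0242,0],-0.049],[[0.0123,-0.0242,0],-0.049],[[0.0123,-0.0242,0],-0.049],[[0.0123,-0.0242,0],-0.049],[[0.0123,-0.0242,0],-0.049],[[0.0123,-0.0242,0],-0.049],[[0.0123,-0.0242,0],-0.049],[[0.0123,-0.0242,0],-0.049],[[0.0123,-0.0242,0],-0.049]]' -0.2 30
python3 -m pendant '[[[0.0041,-0.0233,0],-0.049],[[0.0041,-0.0233,0],-0.049],[[0.0041,-0.0233,0],-0.049],[[0.0041,-0.0233,0],-0.049],[[0.0041,-0.0233,0],-0.049],[[0.0041,-0.0233,0],-0.049],[[0.0041,-0.0233,0],-0.049],[[0.0041,-0.0233,0],-0.049],[[0.0041,-0.0233,-0.01],-0.049],[[0.0041,-0.0233,-0.01],-0.049],[[0.0041,-0.0233,-0.01],-0.049],[[0.0041,-0.0233,-0.01],-0.049],[[0.0041,-0.0233,-0.01],-0.049],[[0.0041,-0.0233,-0.01],-0.049],[[0.0041,-0.0233,-0.01],-0.049],[[0,0,0],0],[[0,0,0],0]]'
python3 - <<'E'
from h import *
s=r.get_state();print(s["clock"],s["ee_pos"],s["tool_rot"],s["width"],s["force"])
c=viewer.capture("wrist");np.savez("w1.npz",**c);cv2.imwrite("pics/w1.png",c["frame"]);print(c["K"])
E
```

```text
clock: 1.35
ee_pos: [400.1, 248.9, 231.1]
tool_rot: [-1.609, -2.698, 0.001]
force: [0.5, -0.0, 0.2]
width: 51.4
gripper_force: 0.0
clock: 2.77
ee_pos: [460.5, -100.3, 160.7]
tool_rot: [-2.471, -1.939, 0.003]
force: [-0.4, 0.3, 0.4]
width: 50.9
gripper_force: 0.0
2.7667 [ 460.45198454 -100.30693879  160.65750361] [-2.47073608 -1.93882503  0.00281288] 50.87050047136112 [-0.43966627  0.33414355  0.35159006]
[[325.1922621    0.         278.15653987]
 [  0.         325.1922621  206.30637974]
 [  0.           0.           1.        ]]
```

View pics/w1.png

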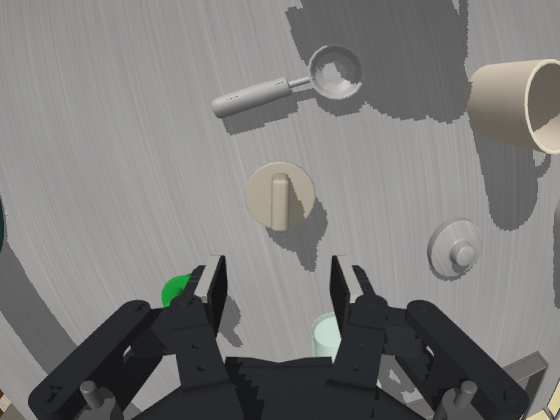

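The wrist view shows the warm-grey lid centred between the fingers at (280,197). Its bar is perpendicular to the closing direction. I'll cross-check with wrist depth.

```bash
cat >> h.py <<'E'
def wcloud(c):
    K=c["K"];T=np.linalg.inv(c["world_to_cam"]);z=c["z_map"];v,u=np.nonzero(z>0);s=z[v,u]
    du,dv=u-K[0,2],v-K[1,2];R=np.hypot(du,dv)+1e-9;th=R/K[0,0];t=np.tan(th)*s
    P=np.c_[du/R*t,dv/R*t,s];P=P[th<1.3]
    return P@T[:3,:3].T+T[:3,3]
E
python3 - <<'E'
from h import *
P=wcloud(np.load("w1.npz"))
b=P[near(P,461,-100,40,56,72)];print(len(b),np.median(b[:,2]),cv2.minAreaRect(b[:,:2].astype(np.float32)))
f=P[near(P,461,-100,45,28,42)];print(np.median(f[:,2]),cv2.minEnclosingCircle(f[:,:2].astype(np.float32)))
E
```

```text
936 63.27914134898923 ((462.8008728027344, -100.48448181152344), (42.75400924682617, 13.900516510009766), 74.5822982788086)
33.76744931983171 ((462.6963806152344, -101.08502960205078), 30.997106552124023)
```

```bash
python3 -m pendant '[[[0.0015,-0.0002,-0.012],-0.01],[[0,0,-0.012],0],[[0,0,-0.012],0],[[0,0,-0.012],0],[[0,0,-0.012],0],[[0,0,-0.012],0],[[0,0,-0.012],0],[[0,0,-0.012],0],[[0,0,-0.012],0],[[0,0,-0.008],0],[[0,0,-0.006],0],[[0,0,0],0],[[0,0,0],0]]'
python3 -m pendant '[[[0,0,0],0],[[0,0,0],0],[[0,0,0],0],[[0,0,0],0],[[0,0,0],0],[[0,0,0],0],[[0,0,0],0],[[0,0,0],0]]' 1 60
```

```text
clock: 3.9
ee_pos: [462.9, -99.4, 39.2]
tool_rot: [-2.478, -1.931, 0.0]
force: [-0.4, -0.4, 1.0]
width: 50.7
gripper_force: 0.0
clock: 4.57
ee_pos: [463.2, -99.4, 39.6]
tool_rot: [2.478, 1.931, 0.001]
force: [-0.3, 1.9, 5.8]
width: 12.8
gripper_force: 63.2
```

```bash
python3 -m pendant '[[[0,0,0.004],0],[[0,0,0.008],0],[[0,0,0.015],0],[[0,0,0.02],0],[[0,0,0.02],0],[[0,0,0.025],0],[[0,0,0.025],0],[[0,0,0.025],0],[[0,0,0.025],0],[[0,0,0.025],0],[[0,0,0.02],0],[[0,0,0.015],0],[[0,0,0],0],[[0,0,0],0]]'
python3 -m pendant '[[[0.0067,0.015,0],0],[[0.0067,0.015,0],0],[[0.0067,0.015,0],0],[[0.0067,0.015,0],0],[[0.0067,0.015,0],0],[[0.0067,0.015,0],0],[[0.0067,0.015,0],0],[[0.0067,0.015,0],0],[[0.0067,0.015,0],0],[[0.0067,0.015,0],0],[[0,0,0],0],[[0,0,0],0]]'
python3 - <<'E'
from h import *
s=r.get_state();print(s)
for n in("wrist","side","top"):
    c=viewer.capture(n);np.savez(n+"2.npz",**c)
    cv2.imwrite(f"pics/{n}2.png",c["frame"])
E
```

```text
clock: 5.73
ee_pos: [463.0, -99.4, 266.8]
tool_rot: [2.478, 1.931, 0.003]
force: [-0.1, -0.0, -1.3]
width: 12.6
gripper_force: 62.3
clock: 6.73
ee_pos: [530.2, 51.5, 266.0]
tool_rot: [2.476, 1.933, -0.001]
force: [0.1, -1.4, -0.2]
width: 12.7
gripper_force: 62.3
{'clock': 6.7333, 'q': array([-0.63860106,  0.24515957,  0.56771688,  1.88217542, -0.14957281,
        1.05697277, -0.25575111]), 'qvel': array([ 0.019898  , -0.01669817,  0.02826104,  0.019882  ,  0.01046815,
        0.00062809,  0.00466202]), 'joint_efforts': array([ -1.04720984, -34.86701488,   2.75180899, -25.50851762,
        -0.15368591,  -0.04720749,  -0.04181542]), 'ee_pos': array([530.16153022,  51.52039129, 265.95077776]), 'tool_rot': array([ 2.47622571e+00,  1.93291636e+00, -1.46058940e-03]), 'force': array([ 0.11920312, -1.42277609, -0.2168832 ]), 'moment': array([0.01130931, 0.02653292, 0.00595113]), 'gripper_force': 62.33292818069458, 'width': 12.655380300724449}
```

View pics/wrist2.png

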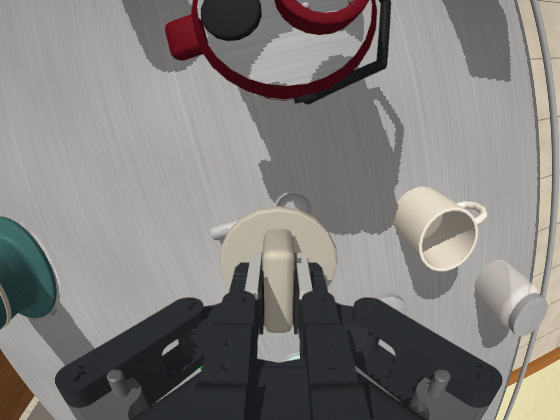

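```bash
python3 -m pendant '[[[0.006,0.015,0],0],[[0.006,0.015,0],0],[[0.006,0.015,0],0],[[0.006,0.015,0],0],[[0.006,0.015,0],0],[[0,0,0],0],[[0,0,0],0],[[0,0,0],0]]'
python3 - <<'E'
from h import *
s=r.get_state();x,y,z=s["ee_pos"];print(x,y,z)
def fit(p,R,lo):  # robust: known-radius outer circle
    from scipy.optimize import least_squares
    h=cv2.convexHull(p[:,:2].astype(np.float32))[:,0]
    f=least_squares(lambda a:np.hypot(h[:,0]-a[0],h[:,1]-a[1])-R,p[:,:2].mean(0),loss="soft_l1")
    return f.x.round(2),len(h),np.sqrt(np.mean(f.fun**2))
for n in("wrist","top","side"):
    c=viewer.capture(n);np.savez(n+"3.npz",**c);cv2.imwrite(f"pics/{n}3.png",c["frame"])
    P=wcloud(c) if n=="wrist" else cloud(c)[0]
    f=P[near(P,x,y,45,z-9,z-1)]
    if len(f)>30: print(n,"flange",len(f),np.median(f[:,2]),cv2.minEnclosingCircle(f[:,:2].astype(np.float32)),fit(f,31,0))
    q=P[near(P,597,203.5,42,194,206)]
    if len(q)>30: print(n,"rim",len(q),np.median(q[:,2]),q[:,:2].min(0),q[:,:2].max(0),cv2.minEnclosingCircle(q[:,:2].astype(np.float32)),fit(q,33,0),circ(q))
E
```

```text
clock: 7.55
ee_pos: [559.9, 125.2, 266.0]
tool_rot: [2.478, 1.93, -0.002]
force: [0.4, -0.0, -0.3]
width: 12.8
gripper_force: 62.3
559.8568387597742 125.20336101316387 266.00575681841417
wrist flange 4439 260.0685526098878 ((560.106201171875, 123.3895263671875), 31.00511932373047) (array([560.11, 123.14]), 39, np.float64(0.30112070909479155))
wrist rim 3980 199.46805082579465 [566.351871   170.96017128] [631.51731803 236.68979585] ((598.859130859375, 203.81661987304688), 33.10192108154297) (array([598.94, 203.81]), 50, np.float64(0.4091815611331925)) (np.float64(598.7697861812037), np.float64(203.69048136378262), np.float64(28.00931466042987))
side flange 180 259.32466683060204 ((558.4718627929688, 122.25577545166016), 31.924896240234375) (array([558.56, 122.38]), 16, np.float64(0.9738601523379116))
side rim 56 197.93840995550525 [564.50731163 180.67989163] [621.30775169 232.62753163] ((596.6080932617188, 201.61627197265625), 32.379207611083984) (array([597.72, 201.37]), 9, np.float64(0.819493205709032)) (np.float64(596.0358654750072), np.float64(200.98139364939027), np.float64(28.20765119728755))
```

View pics/wrist3.png

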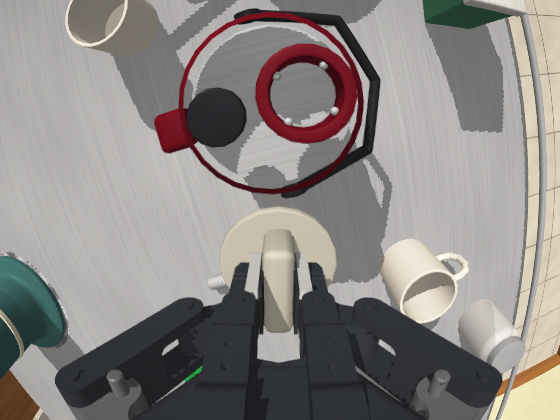

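The wrist view shows the lid at (278,250) held straight and the neck at (303,93) with its four noses. The required shift is (+38.8,+80.5) mm, then about 54.6 mm down to home.

```bash
python3 -m pendant '[[[0.0049,0.0101,0],0],[[0.0049,0.0101,0],0],[[0.0049,0.0101,0],0],[[0.0049,0.0101,0],0],[[0.0048,0.01,0],0],[[0.0048,0.01,0],0],[[0.0048,0.01,0],0],[[0.0048,0.01,0],0],[[0,0,-0.006],0],[[0,0,-0.006],0],[[0,0,-0.006],0],[[0,0,0],0],[[0,0,0],0],[[0,0,0],0]]'
python3 - <<'E'
from h import *
s=r.get_state();x,y,z=s["ee_pos"];print(x,y,z,s["force"],s["moment"])
for n in("wrist","side"):
    c=viewer.capture(n);np.savez(n+"4.npz",**c)
    P=wcloud(c) if n=="wrist" else cloud(c)[0]
    f=P[near(P,x,y-2,45,z-10,z-1)]
    print(n,np.median(f[:,2]),cv2.minEnclosingCircle(f[:,:2].astype(np.float32)))
    if n=="wrist":
        f=f[np.abs(f[:,2]-np.median(f[:,2]))<2];print("slope",np.linalg.lstsq(np.c_[f[:,:2]-[x,y],np.ones(len(f))],f[:,2],rcond=None)[0])
    else: cv2.imwrite("pics/side4.png",cv2.resize(c["frame"][60:240,180:360],(600,600),interpolation=cv2.INTER_CUBIC))
E
```

```text
clock: 8.87
ee_pos: [598.8, 205.3, 248.4]
tool_rot: [2.479, 1.93, 0.0]
force: [0.4, 0.4, -0.4]
width: 12.6
gripper_force: 62.3
598.834376230838 205.34253405901566 248.43425250627786 [ 0.37804122  0.36651065 -0.44982041] [-0.04727714  0.00620814 -0.02328459]
wrist 242.44336082367107 ((599.0318603515625, 203.89334106445312), 30.99970245361328)
slope [-4.35615247e-03 -1.80304857e-03  2.42475839e+02]
side 241.5813658320758 ((597.3648681640625, 202.9578857421875), 31.827959060668945)
```

View pics/side4.png

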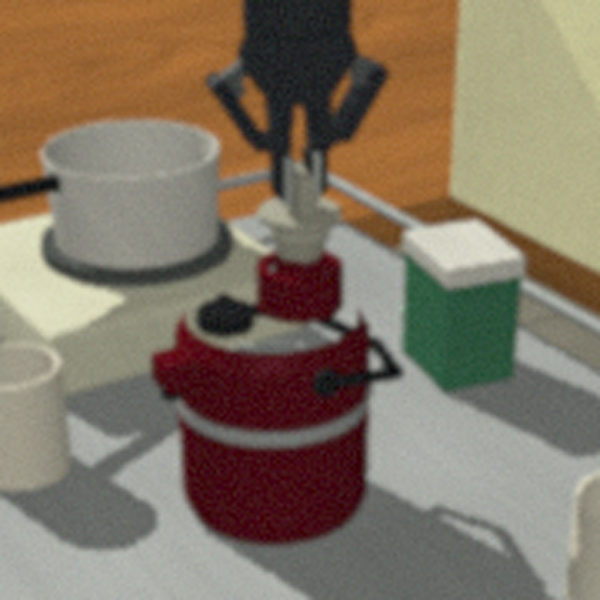

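The lid hangs upright above the neck at crop (300,240) and is concentric within 0.2 mm. There is 37 mm to go.

```bash
python3 -m pendant '[[[0,0,-0.004],0],[[0,0,-0.004],0],[[0,0,-0.004],0],[[0,0,-0.004],0],[[0,0,-0.002],0],[[0,0,-0.002],0],[[0,0,0],0],[[0,0,0],0]]'
python3 -m pendant '[[[0,0,-0.001],0],[[0,0,-0.001],0],[[0,0,-0.001],0],[[0,0,-0.001],0],[[0,0,0],0],[[0,0,0],0]]'
python3 -m pendant '[[[0,0,-0.001],0],[[0,0,-0.001],0],[[0,0,-0.001],0],[[0,0,0],0],[[0,0,0],0]]'
```

```text
clock: 9.63
ee_pos: [598.8, 206.0, 228.2]
tool_rot: [2.478, 1.931, -0.0]
force: [-0.4, 0.6, -1.0]
width: 13.2
gripper_force: 62.3
clock: 10.13
ee_pos: [598.9, 205.8, 224.6]
tool_rot: [2.478, 1.93, 0.0]
force: [-0.9, -0.4, 1.9]
width: 12.5
gripper_force: 62.7
clock: 10.55
ee_pos: [599.6, 206.1, 222.5]
tool_rot: [2.478, 1.93, 0.004]
force: [0.5, -0.8, 6.0]
width: 12.8
gripper_force: 63.3
```

```bash
python3 -m pendant '[[[0,0,-0.001],0],[[0,0,-0.001],0],[[0,0,0],0],[[0,0,0],0]]'
python3 -m pendant '[[[0,0,-0.001],0],[[0,0,-0.001],0],[[0,0,0],0],[[0,0,0],0]]'
python3 -m pendant '[[[0,0,-0.001],0],[[0,0,-0.001],0],[[0,0,0],0],[[0,0,0],0]]'
```

```text
clock: 10.88
ee_pos: [600.0, 206.1, 221.1]
tool_rot: [2.478, 1.93, 0.005]
force: [-0.1, -1.1, 7.0]
width: 12.8
gripper_force: 63.5
clock: 11.22
ee_pos: [600.3, 206.3, 219.3]
tool_rot: [2.477, 1.93, 0.007]
force: [-0.1, 0.4, 8.1]
width: 13.4
gripper_force: 63.6
clock: 11.55
ee_pos: [599.1, 206.2, 214.4]
tool_rot: [2.478, 1.93, 0.001]
force: [3.9, -0.2, -7.0]
width: 12.6
gripper_force: 61.4
```

```bash
python3 -m pendant '[[[0,0,-0.001],0],[[0,0,0],0],[[0,0,0],0]]'
python3 -m pendant '[[[0,0,-0.0005],0],[[0,0,-0.0005],0],[[0,0,0],0],[[0,0,0],0]]'
python3 -m pendant '[[[0,0,-0.0005],0],[[0,0,-0.0005],0],[[0,0,0],0],[[0,0,0],0]]'
```

```text
clock: 11.8
ee_pos: [598.3, 205.7, 213.2]
tool_rot: [2.478, 1.931, -0.003]
force: [4.1, -0.0, -7.6]
width: 12.9
gripper_force: 61.3
clock: 12.13
ee_pos: [598.4, 205.7, 213.1]
tool_rot: [-2.478, -1.931, 0.001]
force: [2.6, -0.3, -7.2]
width: 12.5
gripper_force: 61.6
clock: 12.47
ee_pos: [598.7, 205.9, 212.6]
tool_rot: [-2.478, -1.931, 0.0]
force: [0.8, -0.2, -2.4]
width: 12.5
gripper_force: 62.1
```

```bash
python3 -m pendant '[[[0,0,-0.0005],0],[[0,0,-0.0005],0],[[0,0,0],0],[[0,0,0],0]]'
python3 -m pendant '[[[0,0,-0.0005],0],[[0,0,-0.0005],0],[[0,0,0],0],[[0,0,0],0]]'
```

```text
clock: 12.8
ee_pos: [598.7, 206.2, 211.8]
tool_rot: [-2.478, -1.931, -0.001]
force: [-1.1, -1.1, 1.9]
width: 12.8
gripper_force: 62.4
clock: 13.13
ee_pos: [598.7, 206.2, 211.7]
tool_rot: [-2.477, -1.931, -0.001]
force: [-4.0, -1.0, 7.1]
width: 13.1
gripper_force: 63.4
```

```bash
python3 - <<'E'
from h import *
c=viewer.capture("wrist");np.savez("w5.npz",**c);P=wcloud(c)
f=P[near(P,599,204,45,201,211)];print(np.median(f[:,2]),cv2.minEnclosingCircle(f[:,:2].astype(np.float32)))
m=np.median(f[:,2]);f=f[np.abs(f[:,2]-m)<2];print(np.linalg.lstsq(np.c_[f[:,:2]-[599,204],np.ones(len(f))],f[:,2],rcond=None)[0])
E
python3 -m pendant '[[[0,0,0.0005],0],[[0,0,0.0005],0],[[0,0,0],0],[[0,0,0],0]]'
python3 -m pendant '[[[0,0,0.0005],0],[[0,0,0],0],[[0,0,0],0]]'
```

```text
205.73750585299905 ((599.1327514648438, 205.1045684814453), 30.91371726989746)
[-2.11931382e-03 -1.95093183e-03  2.05770605e+02]
clock: 13.52
ee_pos: [598.8, 206.2, 211.7]
tool_rot: [-2.478, -1.931, -0.001]
force: [-2.8, -0.0, 5.0]
width: 13.1
gripper_force: 63.2
clock: 13.77
ee_pos: [598.8, 206.2, 211.7]
tool_rot: [-2.478, -1.931, -0.0]
force: [-1.8, 0.4, 2.9]
width: 12.9
gripper_force: 63.0
```

Fully home: the flange is level, its top is at 205.7 (205.5 expected), and the stop is firm. Next is the slow pull test.

```bash
python3 -m pendant '[[[0,0,0.0003],0],[[0,0,0.0003],0],[[0,0,0.0003],0],[[0,0,0],0],[[0,0,0],0]]'
python3 -m pendant '[[[0,0,0.0003],0],[[0,0,0.0003],0],[[0,0,0],0],[[0,0,0],0]]'
python3 -m pendant '[[[0.0003,0,0.0003],0],[[0,0,0.0002],0],[[0,0,0],0],[[0,0,0],0]]'
```

```text
clock: 14.18
ee_pos: [598.7, 205.8, 212.4]
tool_rot: [2.478, 1.93, -0.001]
force: [-0.7, 0.1, -1.5]
width: 12.9
gripper_force: 62.3
clock: 14.52
ee_pos: [598.7, 205.8, 212.9]
tool_rot: [2.478, 1.93, -0.001]
force: [0.4, -0.9, -4.7]
width: 12.8
gripper_force: 61.9
clock: 14.85
ee_pos: [598.8, 205.8, 213.3]
tool_rot: [-2.478, -1.931, 0.002]
force: [1.5, 0.4, -6.8]
width: 12.9
gripper_force: 61.5
```

```bash
python3 -m pendant '[[[0.0003,0,0.0002],0],[[0,0,0.0002],0],[[0,0,0],0],[[0,0,0],0]]'
python3 -m pendant '[[[0.0002,0,0.0002],0],[[0,0,0.0001],0],[[0,0,0],0],[[0,0,0],0]]'
```

```text
clock: 15.18
ee_pos: [598.8, 205.8, 213.6]
tool_rot: [-2.478, -1.931, 0.002]
force: [0.5, -1.1, -9.7]
width: 12.3
gripper_force: 61.0
clock: 15.52
ee_pos: [598.9, 205.8, 213.9]
tool_rot: [-2.478, -1.931, 0.003]
force: [-0.8, -1.0, -11.9]
width: 12.8
gripper_force: 60.5
```

```bash
python3 -m pendant '[[[0,0,-0.0003],0],[[0,0,0],0],[[0,0,0],0]]'
python3 -m pendant '[[[0,0,0],0],[[0,0,0],0],[[0,0,0],0],[[0,0,0],0],[[0,0,0],0],[[0,0,0],0]]'
python3 -m pendant '[[[0,0,0],0],[[0,0,0],0],[[0,0,0],0],[[0,0,0],0]]'
```

```text
clock: 15.77
ee_pos: [599.0, 205.8, 213.9]
tool_rot: [-2.478, -1.931, 0.002]
force: [-2.3, -1.6, -12.5]
width: 13.0
gripper_force: 60.6
clock: 16.27
ee_pos: [599.1, 205.8, 213.9]
tool_rot: [-2.478, -1.93, 0.002]
force: [-2.9, -2.0, -12.5]
width: 12.7
gripper_force: 60.5
clock: 16.6
ee_pos: [599.1, 205.9, 214.0]
tool_rot: [-2.478, -1.931, 0.002]
force: [-5.1, -2.2, -13.2]
width: 12.8
gripper_force: 60.5
```

The force is creeping up by itself, so I'll ease it back to 10 N and hold there.

```bash
python3 -m pendant '[[[-0.0004,0,-0.0004],0],[[-0.0004,0,-0.0002],0],[[0,0,0],0]]'
python3 -m pendant '[[[0,0,0],0],[[0,0,0],0],[[0,0,0],0]]'
```

```text
clock: 16.85
ee_pos: [599.0, 205.9, 213.8]
tool_rot: [2.478, 1.93, 0.001]
force: [-3.7, -1.9, -12.0]
width: 12.8
gripper_force: 60.7
clock: 17.1
ee_pos: [599.1, 205.9, 213.8]
tool_rot: [2.478, 1.93, 0.001]
force: [-2.9, -2.1, -10.9]
width: 13.0
gripper_force: 60.7
```

```bash
python3 -m pendant '[[[-0.0003,0,-0.0001],0],[[0,0,0],0],[[0,0,0],0],[[0,0,0],0]]'
python3 -m pendant '[[[0,0,0],0],[[0,0,0],0],[[0,0,0],0],[[0,0,0],0]]'
python3 -m pendant '[[[0,0,0],0],[[0,0,0],0],[[0,0,0],0],[[0,0,0],0]]'
```

```text
clock: 17.43
ee_pos: [599.0, 205.9, 213.8]
tool_rot: [2.478, 1.93, 0.002]
force: [-1.6, -1.5, -10.5]
width: 12.6
gripper_force: 60.9
clock: 17.77
ee_pos: [598.9, 205.9, 213.8]
tool_rot: [2.478, 1.93, 0.002]
force: [-1.0, -1.2, -10.7]
width: 12.7
gripper_force: 61.0
clock: 18.1
ee_pos: [598.9, 205.9, 213.7]
tool_rot: [2.478, 1.93, 0.001]
force: [0.9, -2.1, -10.4]
width: 13.0
gripper_force: 61.0
```

Held at about 10.5 N for a second; the snap holds. Easing off now.

```bash
python3 -m pendant '[[[0,0,-0.0003],0],[[0,0,-0.0003],0],[[0,0,-0.0003],0],[[0,0,-0.0003],0],[[0,0,0],0],[[0,0,0],0]]'
python3 -m pendant '[[[0,0,-0.0003],0],[[0,0,-0.0003],0],[[0,0,-0.0003],0],[[0,0,0],0],[[0,0,0],0],[[0,0,0],0]]'
```

```text
clock: 18.6
ee_pos: [598.9, 206.0, 212.9]
tool_rot: [2.478, 1.93, 0.002]
force: [-1.5, -2.2, -4.4]
width: 13.0
gripper_force: 61.8
clock: 19.1
ee_pos: [598.8, 206.4, 211.8]
tool_rot: [-2.478, -1.931, -0.002]
force: [0.5, -0.6, 0.0]
width: 12.7
gripper_force: 62.2
```

```bash
python3 -m pendant '[[[0,0,-0.0003],0],[[0,0,0],0],[[0,0,0],0]]'
python3 -m pendant '[[[0,0,0],0],[[0,0,0],0],[[0,0,0],0],[[0,0,0],0],[[0,0,0],0],[[0,0,0],0],[[0,0,0],0]]' -0.2
python3 -m pendant '[[[0,0,0.003],0],[[0,0,0.006],0],[[0,0,0.01],0],[[0,0,0.015],0],[[0,0,0.02],0],[[0,0,0.02],0],[[0,0,0.02],0],[[0,0,0],0],[[0,0,0],0],[[0,0,0],0],[[0,0,0],0]]'
python3 - <<'E'
from h import *
c=viewer.capture("wrist");P=wcloud(c)
f=P[near(P,599,204,33,201,211)];print(np.median(f[:,2]),cv2.minEnclosingCircle(f[:,:2].astype(np.float32)))
m=np.median(f[:,2]);f=f[np.abs(f[:,2]-m)<2];print(np.linalg.lstsq(np.c_[f[:,:2]-[599,204],np.ones(len(f))],f[:,2],rcond=None)[0])
q=P[near(P,599,204,36,160,260)];print("top",np.percentile(q[:,2],[90,99.5]))
cv2.imwrite("pics/w6.png",c["frame"]); cv2.imwrite("pics/side6.png",viewer.capture("side")["frame"])
E
```

```text
clock: 19.35
ee_pos: [598.8, 206.4, 211.7]
tool_rot: [-2.478, -1.931, -0.002]
force: [-1.1, -0.7, 3.4]
width: 12.6
gripper_force: 62.9
clock: 19.93
ee_pos: [598.4, 206.0, 211.0]
tool_rot: [2.478, 1.931, -0.0]
force: [0.5, -0.2, -0.1]
width: 51.4
gripper_force: 0.0
clock: 20.85
ee_pos: [597.9, 205.9, 304.3]
tool_rot: [-2.478, -1.931, 0.002]
force: [-0.8, -0.1, -0.3]
width: 51.3
gripper_force: 0.0
205.79529045836156 ((599.5516357421875, 204.02963256835938), 31.246498107910156)
[ 2.73314027e-04 -1.69000379e-03  2.05794923e+02]
top [235.34908042 236.83200487]
```

View pics/side6.png

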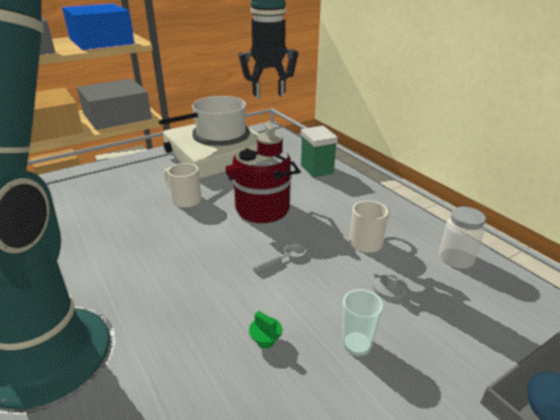

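The lid sits level on the neck at (269,135), with its flange top at 205.8 mm. The arm is clear, and everything else stands where it was.

```bash
python3 -c "
from rig import r
print(r.job_done())"
```

```text
the job is handed in; nothing more can be done
None
```

The lid is pressed fully home in the maroon flask and held an upward pull of about 10.5 N for a second (the force briefly crept to about 13 N before I eased it back), then I released it still fully home and handed the job in, with nothing else moved.

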